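# Square up a drilled nesting block in the gluing jig

### The arm

A 6-joint arm with a two-finger parallel gripper is mounted at the origin on the work surface. World frame = base frame: x ahead of the robot, y to its left, z up, the work surface at z = 0. Lengths are in m, angles in rad, forces in N, time in s.
With the tool pointing down it reaches from about 0.325 to 0.85 m from the base axis. Payload 15.5 kg.
Tool frame: the origin (TCP) lies on the centre line of the jaws, within the pads' length; the fingertips stand 11 mm ahead of it and the grasp point (between the pads) lies 8 mm behind it; x points along the fingers, z is the direction in which the jaws open and shut, and the axes are right-handed (so a half turn about x gives the same grasp; the last joint's range is limited). The gripper opens to 91 mm and grips with 3 to 60 N. Pads are 32 mm wide; open, the fingers measure 118 mm over their backs; the gripper's body (76 mm by 178 mm) begins 60 mm behind the grasp point.
Start: joints at [-1.24, 0.494, 1.345, -0, 1.302, -0.096], TCP at [0.258, -0.569, 0.194] pointing down, gripper open.
Joint ranges: [-2.91, 2.91], [-0.82, 2.16], [0.22, 2.67], [-1.22, 4.37], [0.12, 2.79], [-3.08, 3.08]. Speed limits (rad/s): [1.89, 1.89, 2.57, 3.01, 3.01, 3.01].

### API

Orientations are given as a rotation vector (axis times angle).
In Python, from workcell import readout, imaging, bot gives the robot as it stands. The module is installed in compiled form; this text tells all that it offers.
- The arm moves only by the shell command python3 -m handwheel 'ROWS' [FORCE]. ROWS is JSON, a list of rows, each an object of numbers: "dx", "dy", "dz": the shift along the world's x, y, z scaled (see below); "ax", "ay", "az": the turn, a rotation vector about the world's x, y, z scaled (see below); "hand": the opening, from 0 (shut) to 1 (fully open). A call has 1 to 5 rows; each row shifts and turns the pose as measured when the row begins; what a row does not reach is not made up. The controller multiplies each number of a shift by 100 mm and each number of a turn by 5 degrees. A row lasts 1/12 s, in which the tool goes at most 41.7 mm and 7.16 degrees, less where a joint would pass 70% of its speed; a pose out of reach is approached as far as the arm can. A call with a number of a shift or a turn outside -1 to 1 is refused whole. A call with a gripper value outside its range is refused whole. The fingers move at their own pace and stop on an object; FORCE is the grip in N (left out, the last holds). Time passes only in rows, so rows that do not move let the fingers close. It gives the time, the measured TCP pose, the force and the opening at its end, in the units of the state.
- readout.read_state(): the state, without advancing time (a new reading comes with each control period).
- imaging.capture(name): name is "scene" or "side" or "wrist"; returns a dict with "color" (384x512x3 uint8, red, green, blue), "z_map" (384x512 float32, m along the optical axis (not along the pixel's ray), 0 where there is no reading), "K" (3x3 intrinsics, pixels), "rvec" (rotation vector, rad) and "tvec" (3), from world to camera coordinates, as OpenCV has them. Camera axes: x right, y down, z forward; pixel columns grow to the right and rows downward; lengths in m; the calibration is good to about 2 mm. A picture is of the moment at which its call begins.
- bot.sign_off(): hands the job in, once; it reports no verdict.
The state is a dict: "t": time; "q": joint angles; "dq": joint speeds; "tau": joint torques, N m; "tcp_pos": TCP position; "ee_rot": TCP orientation; "force": force on the tool from outside, world axes, zero at the start; "moment": the same for the moment, N m; "grip_width": finger opening in m.
Only numpy, scipy, OpenCV 4.12 (cv2) and the standard library are available. Lean on these libraries where they do the work, as an engineer would, in place of code of your own. Each camera call takes 0.05 s, during which the arm holds its last target. There are 200 camera calls.

### The job

On the plywood squaring jig, push the drilled nesting block (the one with holes in its top) along the board into the corner, until one long side lies flat against the red fence and one end lies flat against the blue stop. Only push it, with the fingertips or the outside of the fingers: do not lift, tip or carry it. Leave the plain block and everything else where it is.

Things in the scene. Friction and masses are not known exactly. Their poses are not given: they have to be found in the camera images.
- jig: Jig fixed flat on the table. Plywood board x -130..137, y -250..237 mm, 12 mm thick; origin on its underside, sliding surface 12 mm above. Red fence along the whole +x edge, inner face at x = 115; blue stop at the +y edge from x = 0 to the fence, inner face at y = 215; both rise 25 mm above the board. Block centre when home: x 80, y 150 (pencil lines mark its free sides). Yaw within 0.12 rad.
- drilled_block: Pine block with 15 dark holes in its top, 70 mm (own x) by 130 mm (own y) by 45 mm high, 0.15 to 0.3 kg, loose on the board. Origin at the centre of its underside, z up. Starts on the half of the board away from the fence, yaw within 0.3 rad of the jig's, in either of two places along the jig's y; the plain block is in the other.
- plain_block: Pine block without holes, same size and origin as the drilled block, loose on the board; must stay where it is.
- small_slice: Log slice, 48 mm across, 20 mm high, loose on the board near its corner at -x, +y; origin at the centre of its underside; must stay.
- big_slice: Log slice, 90 mm across, 25 mm high, on the table left of the jig; origin at the centre of its underside; must stay.
- yellow_tray: Open yellow plastic tray, 80 x 110 x 35 mm, on the table right of the jig; origin at the centre of its underside; must stay.
- brush: Brush lying on the table left of the jig, handle to its own -x; must stay.
Mind the look-alikes: they are no part of the job. What is shaped like the drilled_block but green or turquoise is not meant.

How it is judged:
By the outcome, as a careful person would: the job done as asked, in the order asked, and still so for the second after the job is handed in, with the robot touching nothing.
It also fails if it takes over 64 s, if anything falls off the work surface, if the arm or the gripper's body presses on something with over 40 N, if the wrist force passes 120 N, or if a joint passes its speed limit or range.

## Working session

There is one attempt and no reset: what is moved stays moved. The work goes in short steps, Python scripts to look and compute and a shell command to move; the robot and the scene stay as the last step left them, time stands still between calls to the robot, and variables do not carry over. Pictures are saved under pics/ and viewed, about 8 in all and at most 12, crops included, and the job is handed in when it is done.

```bash
mkdir -p pics; cat > h.py <<'E'
import numpy as np, cv2
from workcell import readout, imaging, bot
def cap(n):
    d=imaging.capture(n); R=cv2.Rodrigues(np.array(d['rvec'],float))[0]; t=np.array(d['tvec'],float).ravel()
    K=np.array(d['K']); z=d['z_map']; v,u=np.indices(z.shape)
    c=np.stack([(u-K[0,2])/K[0,0]*z,(v-K[1,2])/K[1,1]*z,z],-1)
    d['P']=(c-t)@R; d['P'][z==0]=np.nan
    return d
def save(d,f,box=None,s=1):
    im=d['color'][:,:,::-1]
    if box: im=im[box[1]:box[3],box[0]:box[2]]
    cv2.imwrite('pics/'+f,cv2.resize(im,None,fx=s,fy=s,interpolation=cv2.INTER_CUBIC))
E
python3 - <<'E'
from h import *
a=cap('scene');b=cap('side');save(a,'a.png',s=1.5);save(b,'b.png',s=1.5)
np.savez('a.npz',P=a['P'],c=a['color']);np.savez('b.npz',P=b['P'],c=b['color'])
print(readout.read_state())
E
```

```text
{'t': 0.1, 'q': array([-1.24050101e+00,  4.94130570e-01,  1.34611074e+00,  2.01664579e-06,
        1.30251040e+00, -9.54557862e-02]), 'dq': array([-0.00062288, -0.00082877,  0.00011642, -0.00140023,  0.00055811,
       -0.00150653]), 'tau': array([ 9.39450038e-04, -8.80238342e+01, -3.82541978e+01,  7.07982760e-02,
        4.82607738e-02, -3.51782603e-05]), 'tcp_pos': array([ 0.25802841, -0.56881786,  0.19307791]), 'ee_rot': array([ 0.890841  ,  1.38197757, -0.88965876]), 'force': array([ 0.47190045, -0.13389991,  0.58306222]), 'moment': array([-0.00435726,  0.00163894,  0.04696667]), 'grip_width': 0.09112217210126371}
```

View pics/a.png

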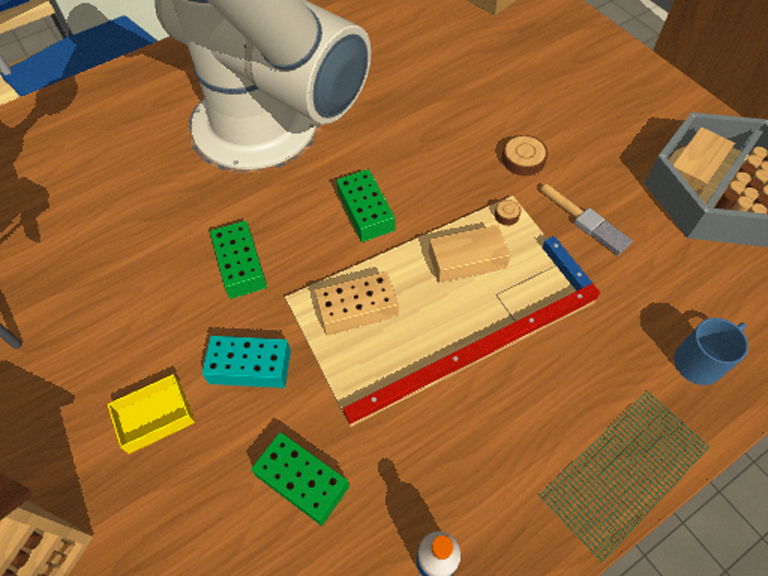

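View pics/b.png

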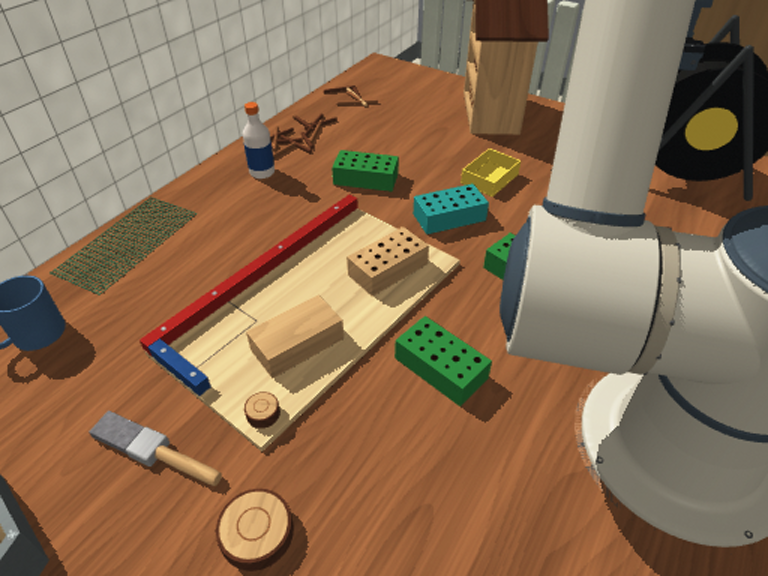

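The scene view (768x576) shows these candidates:
- Drilled pine block at (357,302).
- Plain block at (470,252).
- Green drilled blocks at (238,258), (365,205) and (300,477).
- Turquoise block at (247,360).

I choose the pine block with holes at (357,302), on the board. The red fence runs (347,415)-(597,293) and the blue stop is at (568,262).

```bash
cat >> h.py <<'E'
def rect(P,m):
    m=cv2.morphologyEx(m.astype(np.uint8),cv2.MORPH_OPEN,np.ones((3,3)))
    n,l,s,c=cv2.connectedComponentsWithStats(m)
    out=[]
    for i in range(1,n):
        if s[i,4]<60: continue
        p=P[l==i]; p=p[~np.isnan(p).any(1)]
        r=cv2.minAreaRect((p[:,:2]*1000).astype(np.float32))
        out.append((s[i,4],c[i].round(),np.round(r[0],1),np.round(r[1],1),round(r[2],1),round(np.median(p[:,2])*1000,1)))
    return out
def masks(d):
    P=d['P'];h=cv2.cvtColor(d['color'],cv2.COLOR_RGB2HSV).astype(int);z=P[...,2]
    H,S,V=h[...,0],h[...,1],h[...,2]
    red=((H<6)|(H>174))&(S>180)&(V>90)&(z>.03)&(z<.045)
    blue=(H>100)&(H<120)&(S>150)&(z>.03)&(z<.045)
    top=(z>.052)&(z<.062)&(H<30)
    return dict(red=red,blue=blue,top=top)
E
python3 - <<'E'
from h import *
for n in 'scene','side':
    d=cap(n); print(n)
    for k,m in masks(d).items():
        for r in rect(d['P'],m): print(k,*r)
    if n=='scene': save(d,'c.png',(185,120,410,290),3)
E
```

```text
scene
red 1591 [313. 235.] [709.7  49.8] [485.3  23.8] 83.5 35.6
blue 266 [378. 175.] [667.5 286.4] [ 23.3 113.3] 83.5 35.8
top 1041 [313. 165.] [553. 152.] [130.7  72.4] 70.5 55.7
top 1159 [237. 198.] [524.3 -70.1] [129.6  71.6] 72.2 55.5
side
red 236 [205. 151.] [693.3 -69.2] [138.4  24.1] 83.9 38.6
red 301 [164. 180.] [710.9  81.6] [142.8  25.2] 83.7 38.6
red 250 [126. 207.] [725.4 204.5] [94.6 23.6] 83.1 38.3
red 96 [101. 224.] [734.1 273.3] [33.  23.5] 86.0 38.3
blue 405 [119. 243.] [664.5 287.8] [ 21.5 115.7] 83.6 38.0
top 957 [258. 168.] [521. -71.] [132.6  72.2] 71.6 58.4
top 1395 [196. 218.] [549.4 151.8] [129.8  72.4] 70.0 58.2
top 282 [450. 310.] [15.1 72.3] [ 32.4 134.4] 77.1 56.7
```

View pics/c.png

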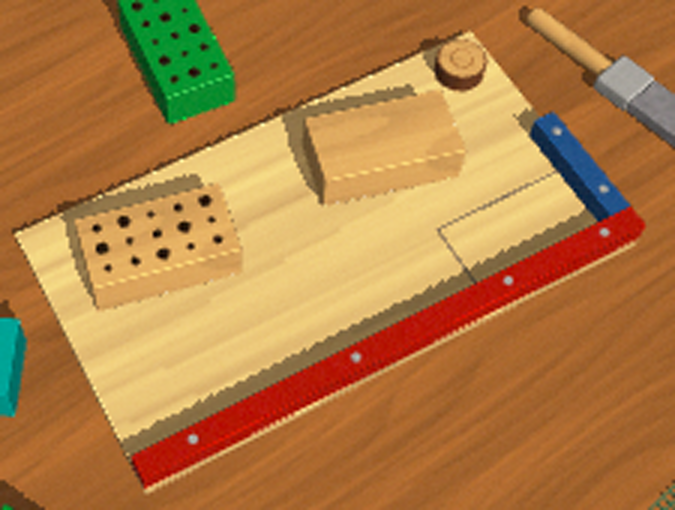

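The crop confirms the choice: 15 dark holes in a pine block at crop (160,240), with the plain block beside it at (385,145). The sizes (130x72, top at 55–58 mm) match the description. Next I compute jig coordinates, the tool axes and the neighbours.

```bash
cat >> h.py <<'E'
O=np.array([584.,69.]);A=np.radians(-6.4)
ex=np.array([np.cos(A),np.sin(A)]);ey=np.array([-np.sin(A),np.cos(A)])
toj=lambda w:np.array([(np.array(w)-O)@ex,(np.array(w)-O)@ey]).round(1)
tow=lambda x,y:O+x*ex+y*ey
def tool():
    s=readout.read_state();R=cv2.Rodrigues(s['ee_rot'])[0];p=s['tcp_pos']*1000
    print('t',round(s['t'],2),'tcp',p.round(1),'jig',toj(p[:2]),'jawyaw',np.degrees(np.arctan2(R[1,2],R[0,2])).round(1),'down',R[:,0].round(3),'F',s['force'].round(1),'w',s['grip_width'].round(4),'q6',s['q'][5].round(2))
E
python3 - <<'E'
from h import *
tool()
d=np.load('a.npz');P=d['P'];h=cv2.cvtColor(d['c'],cv2.COLOR_RGB2HSV)
m=(h[...,0]>40)&(h[...,0]<95)&(h[...,1]>120)&(P[...,2]>.035)
for r in rect(P,m): print(r,toj(r[2]))
print('pre1',tow(-130,-147),'pre2',tow(79,-250))
for w in ((522.7,-70.5),(551.2,151.9)): print(toj(w))
E
```

```text
Traceback (most recent call last):
  File "h.py", line 36, in tool
    print('t',round(s['t'],2),'tcp',p.round(1),'jig',toj(p[:2]),'jawyaw',np.degrees(np.arctan2(R[1,2],R[0,2])).round(1),'down',R[:,0].round(3),'F',s['force'].round(1),'w',s['grip_width'].round(4),'q6',s['q'][5].round(2))
                                                                                                                                                                           ^^^^^^^^^^^^^^^^^^^^^
AttributeError: 'float' object has no attribute 'round'
```

```bash
sed -i "s/s\['grip_width'\].round(4)/round(s['grip_width'],4)/" h.py
python3 - <<'E'
from h import *
tool()
d=np.load('a.npz');P=d['P'];h=cv2.cvtColor(d['c'],cv2.COLOR_RGB2HSV)
m=(h[...,0]>40)&(h[...,0]<95)&(h[...,1]>120)&(P[...,2]>.035)
for r in rect(P,m): print(r,toj(r[2]))
print('pre1',tow(-130,-147),'pre2',tow(79,-250))
for w in ((522.7,-70.5),(551.2,151.9)): print(toj(w))
E
```

```text
t 0.2 tcp [ 258.1 -569.   193.3] jig [-252.8 -670.3] jawyaw -65.6 down [-0.     0.001 -1.   ] F [0.  0.1 0.2] w 0.0911 q6 -0.1
(np.int32(860), array([243., 133.]), array([345.6,  63.6]), array([ 69.2, 133.1]), 78.5, np.float64(43.3)) [-236.3  -31.9]
(np.int32(996), array([157., 169.]), array([ 317.2, -195.6]), array([ 69.9, 132.2]), 75.7, np.float64(43.0)) [-235.6 -292.7]
(np.int32(1317), array([163., 238.]), array([ 508.3, -276.7]), array([130.6,  71.4]), 52.5, np.float64(43.1)) [ -36.7 -352. ]
(np.int32(1752), array([199., 317.]), array([ 723.4, -299.6]), array([131.2,  70.1]), 21.2, np.float64(43.3)) [ 179.6 -350.8]
pre1 [438.42423747 -62.59292293] pre2 [ 634.64043256 -188.24802543]
[ -45.4 -145.5]
[-41.8  78.7]
```

```bash
python3 -m handwheel '[{"dx":0.14,"dy":0.38,"az":-1},{"dx":0.14,"dy":0.38,"az":-1},{"dx":0.14,"dy":0.38,"az":-1},{"dx":0.14,"dy":0.38,"az":-1},{"dx":0.14,"dy":0.38,"az":-1}]' >/dev/null
python3 -m handwheel '[{"dx":0.14,"dy":0.38,"az":-1},{"dx":0.14,"dy":0.38,"az":-0.2},{"dx":0.14,"dy":0.38},{"dx":0.14,"dy":0.38},{"dx":0.14,"dy":0.38}]'
python3 -c "from h import *;tool()"
```

```text
t 0.2 tcp [ 258.1 -569.   193.3] jig [-252.8 -670.3] jawyaw -65.6 down [-0.     0.001 -1.   ] F [0.  0.1 0.2] w 0.0911 q6 -0.1invalid input at $[0]: expected keys dx, dy, dz, ax, ay, az, hand
invalid input at $[0]: expected keys dx, dy, dz, ax, ay, az, hand
```

```bash
python3 -m handwheel '[{"dx":0.14,"dy":0.38,"dz":0,"ax":0,"ay":0,"az":-1,"hand":1},{"dx":0.14,"dy":0.38,"dz":0,"ax":0,"ay":0,"az":-1,"hand":1},{"dx":0.14,"dy":0.38,"dz":0,"ax":0,"ay":0,"az":-1,"hand":1},{"dx":0.14,"dy":0.38,"dz":0,"ax":0,"ay":0,"az":-1,"hand":1},{"dx":0.14,"dy":0.38,"dz":0,"ax":0,"ay":0,"az":-1,"hand":1}]' >/dev/null
python3 -m handwheel '[{"dx":0.14,"dy":0.38,"dz":0,"ax":0,"ay":0,"az":-1,"hand":1},{"dx":0.14,"dy":0.38,"dz":0,"ax":0,"ay":0,"az":-0.2,"hand":1},{"dx":0.14,"dy":0.38,"dz":0,"ax":0,"ay":0,"az":0,"hand":1},{"dx":0.14,"dy":0.38,"dz":0,"ax":0,"ay":0,"az":0,"hand":1},{"dx":0.14,"dy":0.38,"dz":0,"ax":0,"ay":0,"az":0,"hand":1}]'
python3 -c "from h import *;tool()"
```

```text
t: 1.03
tcp_pos: [0.3958, -0.1827, 0.1916]
ee_rot: [1.32, 1.132, -1.322]
force: [0.8, -0.5, 0.0]
grip_width: 0.0914
t 1.03 tcp [ 395.8 -182.7  191.6] jig [-159.  -271.1] jawyaw -98.8 down [-0.001 -0.001 -1.   ] F [ 0.8 -0.5  0. ] w 0.0914 q6 1.16
```

```bash
python3 -m handwheel '[{"dx":0.13,"dy":0.38,"dz":0,"ax":0,"ay":0,"az":0.3,"hand":1},{"dx":0.13,"dy":0.38,"dz":0,"ax":0,"ay":0,"az":0.2,"hand":1},{"dx":0.13,"dy":0.36,"dz":0,"ax":0,"ay":0,"az":0,"hand":1},{"dx":0,"dy":0,"dz":-0.2,"ax":0,"ay":0,"az":0,"hand":1},{"dx":0,"dy":0,"dz":0,"ax":0,"ay":0,"az":0,"hand":1}]' >/dev/null
python3 - <<'E'
from h import *
tool(); d=cap('wrist'); save(d,'w1.png',s=1.2)
E
```

```text
t 1.45 tcp [437.2 -58.2 172.2] jig [-131.7 -142.8] jawyaw -95.7 down [ 0.003 -0.001 -1.   ] F [-0.8 -0.2 -1.3] w 0.0912 q6 1.4
```

View pics/w1.png

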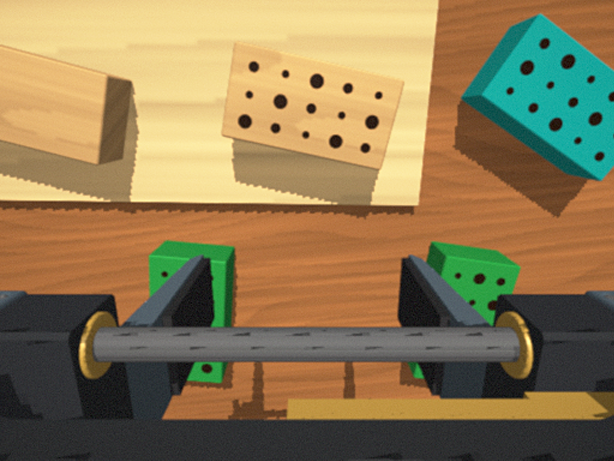

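The wrist view shows the drilled block ahead at (312,105), centred between the jaws and with nothing under the fingertips. Now I descend to the board beside its long side.

```bash
python3 -m handwheel '[{"dx":0,"dy":-0.04,"dz":-0.38,"ax":0,"ay":0,"az":-0.14,"hand":1},{"dx":0,"dy":0,"dz":-0.38,"ax":0,"ay":0,"az":0,"hand":1},{"dx":0,"dy":0,"dz":-0.38,"ax":0,"ay":0,"az":0,"hand":1},{"dx":0,"dy":0,"dz":-0.23,"ax":0,"ay":0,"az":0,"hand":1},{"dx":0,"dy":0,"dz":0,"ax":0,"ay":0,"az":0,"hand":1}]' >/dev/null
python3 -c "from h import *;tool()"
```

```text
t 1.92 tcp [441.9 -68.7  37.8] jig [-125.9 -152.6] jawyaw -96.8 down [ 0.015 -0.005 -1.   ] F [-0.8  0.8  0.1] w 0.0912 q6 1.4
```

```bash
python3 -m handwheel '[{"dx":0.05,"dy":0.05,"dz":-0.06,"ax":0,"ay":0,"az":0.1,"hand":1},{"dx":0.15,"dy":-0.02,"dz":0,"ax":0,"ay":0,"az":0,"hand":1},{"dx":0.15,"dy":-0.02,"dz":0,"ax":0,"ay":0,"az":0,"hand":1},{"dx":0.15,"dy":-0.02,"dz":0,"ax":0,"ay":0,"az":0,"hand":1},{"dx":0.15,"dy":-0.02,"dz":0,"ax":0,"ay":0,"az":0,"hand":1}]' >/dev/null
python3 -c "from h import *;tool()"
python3 -m handwheel '[{"dx":0.15,"dy":-0.02,"dz":0,"ax":0,"ay":0,"az":0,"hand":1},{"dx":0.15,"dy":-0.02,"dz":0,"ax":0,"ay":0,"az":0,"hand":1},{"dx":0.12,"dy":-0.01,"dz":0,"ax":0,"ay":0,"az":0,"hand":1}]' >/dev/null
python3 - <<'E'
from h import *
tool(); d=cap('scene')
for r in rect(d['P'],masks(d)['top']): print(*r,toj(r[2]))
E
```

```text
t 2.33 tcp [508.3 -74.4  37.1] jig [ -59.2 -151. ] jawyaw -96.6 down [ 0.013 -0.004 -1.   ] F [-0.8  0.3 -1. ] w 0.0916 q6 1.43
t 2.58 tcp [555.9 -81.5  43.5] jig [ -11.2 -152.7] jawyaw -96.6 down [ 0.019 -0.006 -1.   ] F [-1.3  0.7 -0.4] w 0.0911 q6 1.44
1010 [313. 165.] [553.4 151.5] [129.7  71.3] 70.3 55.7 [-39.6  78.6]
864 [253. 229.] [620.6 -81.6] [129.9  47.4] 82.9 57.6 [  53.2 -145.6]
```

```bash
python3 -m handwheel '[{"dx":0.05,"dy":0,"dz":-0.08,"ax":0,"ay":0.2,"az":0,"hand":1},{"dx":0.1,"dy":-0.01,"dz":-0.03,"ax":0,"ay":0,"az":0,"hand":1},{"dx":0.08,"dy":-0.01,"dz":0,"ax":0,"ay":0,"az":0,"hand":1},{"dx":0.05,"dy":-0.01,"dz":0,"ax":0,"ay":0,"az":0,"hand":1}]' >/dev/null
python3 -c "from h import *;tool()"
python3 -m handwheel '[{"dx":0.05,"dy":-0.01,"dz":-0.02,"ax":0,"ay":0,"az":0,"hand":1},{"dx":0.04,"dy":0,"dz":0,"ax":0,"ay":0,"az":0,"hand":1}]'|grep force
python3 -m handwheel '[{"dx":0.04,"dy":0,"dz":0,"ax":0,"ay":0,"az":0,"hand":1}]'|grep force
python3 -m handwheel '[{"dx":0.03,"dy":0,"dz":0,"ax":0,"ay":0,"az":0,"hand":1}]'|grep force
python3 -c "from h import *;tool()"
```

```text
t 2.97 tcp [589.9 -86.5  40.1] jig [  23.2 -153.8] jawyaw -96.7 down [ 0.009 -0.008 -1.   ] F [ 0.  -0.3  0. ] w 0.0909 q6 1.45
force: [-0.3, -0.2, 0.0]
force: [0.0, 0.4, -0.4]
force: [-1.2, -0.8, 0.4]
t 3.3 tcp [608.5 -88.5  41. ] jig [  41.9 -153.8] jawyaw -96.7 down [ 0.013 -0.009 -1.   ] F [-1.2 -0.8  0.4] w 0.0911 q6 1.45
```

```bash
python3 - <<'E'
from h import *
tool()
for n in 'scene','side':
    d=cap(n); save(d,n+'2.png',(170,110,430,300) if n=='scene' else (60,100,360,310),2.6)
    for r in rect(d['P'],masks(d)['top']): print(*r,toj(r[2]))
E
```

```text
t 3.3 tcp [608.5 -88.5  41. ] jig [  41.9 -153.8] jawyaw -96.7 down [ 0.013 -0.009 -1.   ] F [-1.2 -0.8  0.4] w 0.0911 q6 1.45
1021 [312. 165.] [553.  151.6] [129.7  71.1] 69.6 55.8 [-40.   78.6]
816 [255. 231.] [623.5 -82.3] [129.4  51. ] 82.5 55.6 [  56.1 -146. ]
691 [234. 155.] [609.9 -81.3] [130.5  71.6] 81.8 58.3 [  42.5 -146.5]
1396 [195. 219.] [550.  151.6] [130.5  72.8] 68.9 58.1 [-43.   78.3]
```

View pics/scene2.png

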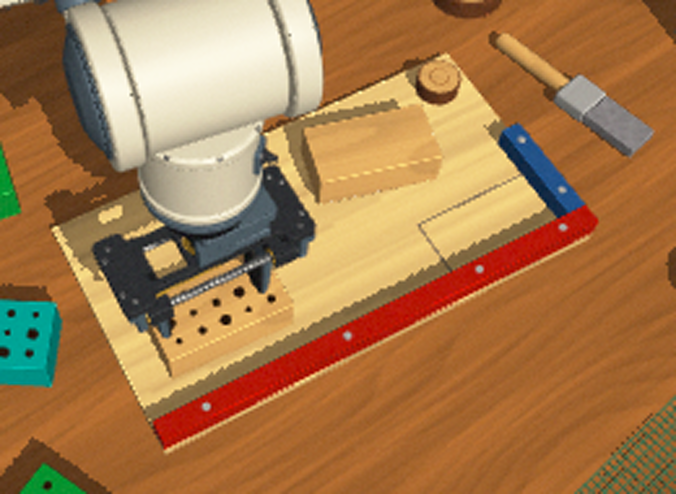

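View pics/side2.png

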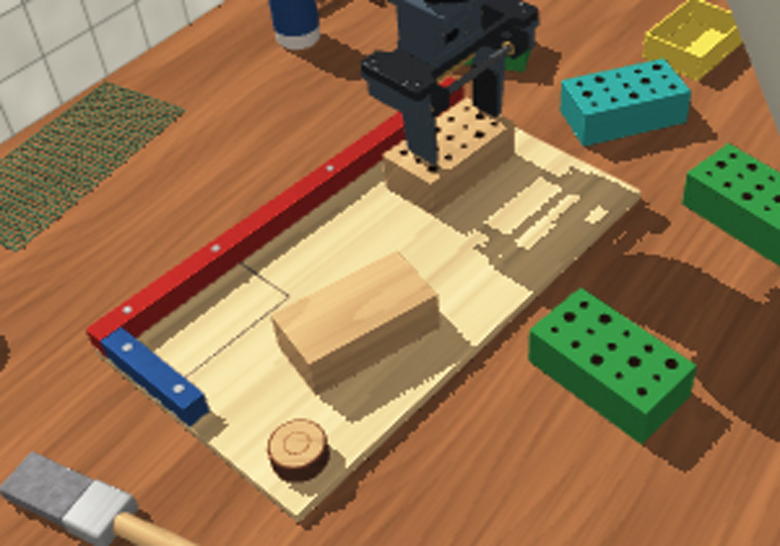

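The side view shows the fingertips resting on top of the block, at crop (430,165) and (490,110). The pose reading puts the tips at z≈30 mm, well below the 57 mm top. I'll measure the tips in the depth image before going on.

```bash
python3 - <<'E'
from h import *
s=readout.read_state(); print(s['q'].round(4),s['tau'].round(1))
for n in 'scene','side','wrist':
    d=cap(n);P=d['P']*1000;c=d['color'].astype(int)
    J=np.stack([(P[...,:2]-O)@ex,(P[...,:2]-O)@ey,P[...,2]],-1)
    dark=(c.max(-1)<90)&(J[...,0]>-40)&(J[...,0]<120)&(J[...,1]>-270)&(J[...,1]<-40)&(J[...,2]>62)&(J[...,2]<110)
    for lo in range(62,110,8):
        m=dark&(J[...,2]>=lo)&(J[...,2]<lo+8); q=J[m]
        if len(q): print(n,lo,len(q),'x',np.percentile(q[:,0],[2,98]).round(),'y',np.percentile(q[:,1],[2,25,50,75,98]).round())
E
```

```text
[-0.2379  0.6493  1.5368 -0.0073  0.9405  1.4545] [  0.  -91.1 -28.4   0.   -0.    0. ]
scene 62 13 x [42. 61.] y [-200. -107. -107. -106. -103.]
scene 70 13 x [32. 60.] y [-177. -107. -106. -105. -103.]
scene 78 10 x [32. 60.] y [-206. -175. -106. -106. -104.]
scene 86 14 x [29. 61.] y [-207. -175. -106. -106. -104.]
scene 94 11 x [35. 60.] y [-207. -107. -106. -105. -103.]
scene 102 8 x [40. 60.] y [-106. -106. -106. -105. -103.]
side 62 34 x [22. 55.] y [-204. -201. -199. -101.  -99.]
side 70 45 x [22. 55.] y [-204. -200. -103.  -99.  -98.]
side 78 56 x [22. 55.] y [-205. -200. -199.  -99.  -96.]
side 86 52 x [22. 55.] y [-212. -200. -198.  -98.  -96.]
side 94 53 x [22. 56.] y [-205. -200. -199.  -97.  -96.]
side 102 47 x [21. 52.] y [-209. -200. -102.  -97.  -95.]
wrist 62 480 x [25. 57.] y [-204. -201. -110. -110. -107.]
wrist 70 496 x [28. 57.] y [-204. -201. -110. -110. -107.]
wrist 78 506 x [32. 57.] y [-204. -201. -201. -110. -106.]
wrist 86 484 x [37. 57.] y [-204. -201. -110. -109. -106.]
wrist 94 507 x [26. 57.] y [-204. -201. -200. -109. -106.]
wrist 102 584 x [25. 57.] y [-204. -201. -110. -109. -106.]
```

```bash
python3 -m handwheel '[{"dx":0,"dy":0,"dz":0.3,"ax":0,"ay":0,"az":0,"hand":1},{"dx":0,"dy":0,"dz":0.3,"ax":0,"ay":0,"az":0,"hand":1},{"dx":-0.35,"dy":0.04,"dz":0,"ax":0,"ay":0,"az":0,"hand":1},{"dx":-0.35,"dy":0.04,"dz":0,"ax":0,"ay":0,"az":0,"hand":1},{"dx":0,"dy":0,"dz":0,"ax":0,"ay":0,"az":0,"hand":1}]'|grep force
python3 - <<'E'
from h import *
tool()
T=toj(readout.read_state()['tcp_pos'][:2]*1000)
for n in 'scene','side','wrist':
    d=cap(n);P=d['P']*1000;c=d['color'].astype(int)
    J=np.stack([(P[...,:2]-O)@ex-T[0],(P[...,:2]-O)@ey-T[1],P[...,2]],-1)
    g=(c.max(-1)<90)&(abs(J[...,0])<25)&(abs(J[...,1])<65)&(J[...,2]>62)&(J[...,2]<190)
    print(n,'finger z',np.percentile(J[g][:,2],[0,.5,1,2]).round())
    b=(c.max(-1)<90)&(abs(J[...,1])>66)&(abs(J[...,1])<95)&(abs(J[...,0])<45)&(J[...,2]>70)&(J[...,2]<260)
    if b.sum(): print('  body z',np.percentile(J[b][:,2],[0,1,3,50]).round())
    if n!='wrist':
        for r in rect(d['P'],masks(d)['top']): print(*r,toj(r[2]))
E
```

```text
force: [1.6, -0.2, -0.0]
t 3.97 tcp [534.5 -79.8 101.7] jig [ -32.6 -153.4] jawyaw -96.7 down [ 0.01  -0.009 -1.   ] F [ 1.6 -0.2 -0. ] w 0.0911 q6 1.44
scene finger z [119. 122. 124. 124.]
  body z [206. 209. 216. 241.]
1036 [313. 165.] [553.  152.2] [129.8  73.2] 69.8 55.6 [-40.1  79.2]
1324 [253. 227.] [614.2 -81.5] [129.6  71.2] 82.3 55.7 [  46.8 -146.2]
side finger z [123. 124. 124. 126.]
  body z [201. 203. 205. 238.]
611 [227. 157.] [611.8 -69. ] [105.2  71.9] 80.9 58.4 [  43. -134.]
1389 [196. 218.] [549.7 151.5] [130.   72.5] 69.9 58.2 [-43.3  78.2]
wrist finger z [121. 123. 124. 125.]
  body z [201. 202. 203. 210.]
```

All three cameras agree that the tips are at z≈123 mm, where the pose reading implies 91 mm. Tip to body measures 79 mm, as specified. So the reported z is about 32 mm low and the true tip z is the reported z plus 21 mm. The reported x and y are right. The block was pushed cleanly to about jig (45,-146) before the tips rode onto its top, and it stayed flat. I'll use camera heights from here and go down behind the block.

```bash
cat >> h.py <<'E'
def tip():
    T=toj(readout.read_state()['tcp_pos'][:2]*1000)
    for n in 'side','wrist':
        d=cap(n);P=d['P']*1000;c=d['color'].astype(int)
        J=np.stack([(P[...,:2]-O)@ex-T[0],(P[...,:2]-O)@ey-T[1],P[...,2]],-1)
        g=(c.max(-1)-c.min(-1)<35)&(c.max(-1)<100)&(abs(J[...,0])<20)&(abs(J[...,1])<65)&(J[...,2]>16)&(J[...,2]<190)
        b=(c.max(-1)<90)&(abs(J[...,1])>66)&(abs(J[...,1])<95)&(abs(J[...,0])<45)&(J[...,2]>70)&(J[...,2]<260)
        print(n,'finger z',np.percentile(J[g][:,2],[0,1,2]).round() if g.any() else None,'body-79',(np.percentile(J[b][:,2],[1,3])-79).round() if b.any() else None)
E
python3 -m handwheel '[{"dx":0,"dy":0.03,"dz":-0.35,"ax":0,"ay":0.1,"az":0,"hand":1},{"dx":0,"dy":0.02,"dz":-0.35,"ax":0,"ay":0,"az":0,"hand":1},{"dx":0,"dy":0,"dz":-0.2,"ax":0,"ay":0,"az":0,"hand":1},{"dx":0,"dy":0,"dz":0,"ax":0,"ay":0,"az":0,"hand":1}]'|grep force
python3 -c "from h import *;tool();tip()"
```

```text
force: [-1.1, 0.2, -1.0]
t 4.45 tcp [546.6 -77.2  10.1] jig [ -20.8 -149.4] jawyaw -96.7 down [ 0.014 -0.012 -1.   ] F [-1.1  0.2 -1. ] w 0.091 q6 1.45
side finger z [33. 34. 36.] body-79 [32. 34.]
wrist finger z [30. 34. 35.] body-79 [32. 33.]
```

```bash
python3 -m handwheel '[{"dx":-0.03,"dy":0,"dz":-0.12,"ax":0,"ay":0.15,"az":0,"hand":1},{"dx":0.08,"dy":-0.01,"dz":0,"ax":0,"ay":0,"az":0,"hand":1},{"dx":0.08,"dy":-0.01,"dz":-0.01,"ax":0,"ay":0,"az":0,"hand":1},{"dx":0.08,"dy":-0.01,"dz":-0.01,"ax":0,"ay":0,"az":0,"hand":1}]'|grep force
python3 -c "from h import *;tool();tip()"
```

```text
force: [-1.4, 0.2, 0.3]
t 4.88 tcp [572.2 -81.3   2.2] jig [   5.  -150.7] jawyaw -96.7 down [ 0.007 -0.013 -1.   ] F [-1.4  0.2  0.3] w 0.0913 q6 1.46
side finger z [23. 26. 27.] body-79 [24. 26.]
wrist finger z [21. 26. 29.] body-79 [23. 24.]
```

```bash
python3 -m handwheel '[{"dx":0.08,"dy":-0.01,"dz":-0.02,"ax":0,"ay":0,"az":0.06,"hand":1},{"dx":0.05,"dy":-0.01,"dz":0,"ax":0,"ay":0,"az":0,"hand":1}]'|grep -E 'force|tcp'
for i in 1; do :; done
python3 -m handwheel '[{"dx":0.04,"dy":0,"dz":0,"ax":0,"ay":0,"az":0,"hand":1}]'|grep -E 'force|tcp'
python3 -m handwheel '[{"dx":0.03,"dy":0,"dz":0,"ax":0,"ay":0,"az":0,"hand":1}]'|grep -E 'force|tcp'
python3 -m handwheel '[{"dx":0.02,"dy":0,"dz":0,"ax":0,"ay":0,"az":0,"hand":1}]'|grep -E 'force|tcp'
python3 - <<'E'
from h import *
tool();tip()
d=cap('scene')
for r in rect(d['P'],masks(d)['top']): print(*r,toj(r[2]))
E
```

```text
tcp_pos: [0.5872, -0.0836, 0.0007]
force: [-0.6, -0.1, 0.1]
tcp_pos: [0.5918, -0.0838, 0.0008]
force: [-1.0, 0.5, -0.9]
tcp_pos: [0.5942, -0.0837, 0.0007]
force: [-22.0, -2.8, 14.1]
tcp_pos: [0.594, -0.0835, 0.0004]
force: [-18.9, -2.7, 12.3]
t 5.4 tcp [ 5.94e+02 -8.35e+01  4.00e-01] jig [  26.9 -150.4] jawyaw -96.4 down [ 0.002 -0.013 -1.   ] F [-18.9  -2.7  12.3] w 0.0913 q6 1.46
side finger z [16. 25. 27.] body-79 [23. 25.]
wrist finger z [19. 24. 28.] body-79 [21. 22.]
1041 [313. 165.] [552.9 152. ] [131.2  71.2] 70.0 55.7 [-40.2  79. ]
1384 [259. 238.] [647.6 -84.6] [130.4  71.7] 84.1 55.6 [  80.3 -145.6]
```

The block lies against the fence (x 80.3, yaw within 1°; contact force about 20 N). Now I back off, lift, turn the jaws 90° and go round behind its near end.

```bash
python3 -m handwheel '[{"dx":-0.2,"dy":0.02,"dz":0,"ax":0,"ay":0,"az":0,"hand":1},{"dx":-0.15,"dy":0.02,"dz":0.1,"ax":0,"ay":0,"az":0,"hand":1},{"dx":0,"dy":0,"dz":0.38,"ax":0,"ay":0,"az":0,"hand":1},{"dx":0,"dy":0,"dz":0.38,"ax":0,"ay":0,"az":0,"hand":1},{"dx":0.02,"dy":-0.07,"dz":0.1,"ax":0,"ay":0,"az":1,"hand":0.2}]'|grep force
python3 -m handwheel '[{"dx":0.05,"dy":-0.07,"dz":0,"ax":0,"ay":0,"az":1,"hand":0.2},{"dx":0.05,"dy":-0.07,"dz":0,"ax":0,"ay":0,"az":1,"hand":0.2},{"dx":0.05,"dy":-0.07,"dz":0,"ax":0,"ay":0,"az":1,"hand":0.2},{"dx":0.05,"dy":-0.07,"dz":0,"ax":0,"ay":0,"az":1,"hand":0.2},{"dx":0.05,"dy":-0.07,"dz":0,"ax":0,"ay":0,"az":1,"hand":0.2}]'|grep force
python3 -m handwheel '[{"dx":0.05,"dy":-0.07,"dz":0,"ax":0,"ay":0,"az":1,"hand":0.2},{"dx":0.05,"dy":-0.07,"dz":0,"ax":0,"ay":0,"az":1,"hand":0.2},{"dx":0.05,"dy":-0.07,"dz":0,"ax":0,"ay":0,"az":1,"hand":0.2},{"dx":0.05,"dy":-0.07,"dz":0,"ax":0,"ay":0,"az":1,"hand":0.2},{"dx":0.05,"dy":-0.07,"dz":0,"ax":0,"ay":0,"az":1,"hand":0.2}]'|grep force
python3 -m handwheel '[{"dx":0.05,"dy":-0.07,"dz":0,"ax":0,"ay":0,"az":1,"hand":0.2},{"dx":0.05,"dy":-0.07,"dz":0,"ax":0,"ay":0,"az":1,"hand":0.2},{"dx":0.05,"dy":-0.07,"dz":0,"ax":0,"ay":0,"az":1,"hand":0.2},{"dx":0.05,"dy":-0.07,"dz":0,"ax":0,"ay":0,"az":1,"hand":0.2}]'|grep force
python3 -c "from h import *;tool()"
```

```text
force: [1.5, -1.1, 0.9]
force: [0.2, 0.1, -0.2]
force: [0.3, 0.2, 0.8]
force: [-0.9, 0.5, -0.4]
t 7.13 tcp [ 635.4 -188.   104.2] jig [  79.8 -249.7] jawyaw -17.9 down [ 0.02 -0.   -1.  ] F [-0.9  0.5 -0.4] w 0.0181 q6 -0.07
```

```bash
python3 -m handwheel '[{"dx":0,"dy":-0.04,"dz":0,"ax":0,"ay":0.2,"az":1,"hand":0.2},{"dx":0,"dy":-0.04,"dz":0,"ax":0,"ay":0,"az":1,"hand":0.2},{"dx":0,"dy":0,"dz":-0.2,"ax":0,"ay":0,"az":0.3,"hand":0.2},{"dx":0,"dy":0,"dz":-0.25,"ax":0,"ay":0,"az":0,"hand":0.2},{"dx":0,"dy":0,"dz":0,"ax":0,"ay":0,"az":0,"hand":0.2}]'|grep force
python3 - <<'E'
from h import *
tool();tip();save(cap('wrist'),'w2.png',s=1.2)
E
```

```text
force: [-1.6, -0.9, -1.6]
t 7.55 tcp [ 639.  -199.1   59.7] jig [  84.6 -260.3] jawyaw -5.4 down [ 0.007 -0.001 -1.   ] F [-1.6 -0.9 -1.6] w 0.0183 q6 -0.3
side finger z [56. 82. 82.] body-79 None
wrist finger z [55. 57. 87.] body-79 None
```

View pics/w2.png

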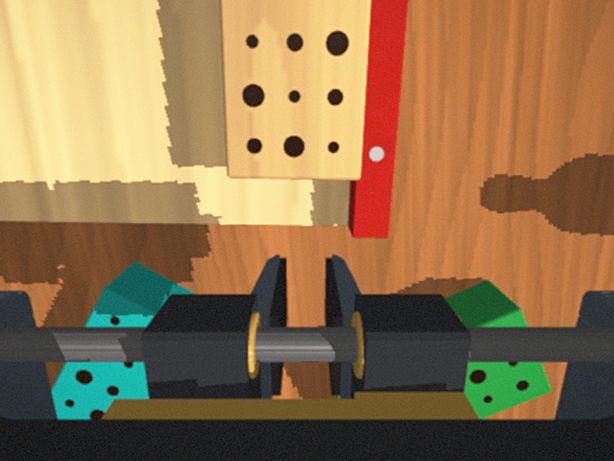

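The wrist view shows the block flush along the red fence, its near end at (295,178), and the nearly closed fingers centred behind it at (305,300). Now I descend and push along +y.

```bash
python3 -m handwheel '[{"dx":-0.05,"dy":0,"dz":-0.3,"ax":0,"ay":0.08,"az":-0.2,"hand":0.2},{"dx":-0.03,"dy":0,"dz":-0.25,"ax":0,"ay":0,"az":0,"hand":0.2},{"dx":0,"dy":0,"dz":0,"ax":0,"ay":0,"az":0,"hand":0.2}]'|grep force
python3 -c "from h import *;tool();tip()"
```

```text
force: [-1.3, -0.2, -0.4]
t 7.95 tcp [ 637.1 -201.1   14.2] jig [  82.8 -262.5] jawyaw -6.6 down [ 0.014 -0.007 -1.   ] F [-1.3 -0.2 -0.4] w 0.0182 q6 -0.28
side finger z [38. 40. 41.] body-79 None
wrist finger z [37. 46. 52.] body-79 None
```

```bash
python3 -m handwheel '[{"dx":-0.05,"dy":0,"dz":-0.17,"ax":0,"ay":0.2,"az":0,"hand":0.2},{"dx":0.01,"dy":0.15,"dz":0,"ax":0,"ay":0,"az":0,"hand":0.2},{"dx":0.01,"dy":0.15,"dz":0,"ax":0,"ay":0,"az":0,"hand":0.2},{"dx":0.015,"dy":0.15,"dz":0,"ax":0,"ay":0,"az":0,"hand":0.2},{"dx":0.015,"dy":0.15,"dz":0,"ax":0,"ay":0,"az":0,"hand":0.2}]'|grep force
python3 -c "from h import *;tool();tip()"
```

```text
force: [-0.2, -1.5, -0.8]
t 8.47 tcp [ 643.6 -141.5    7.5] jig [  82.7 -202.5] jawyaw -6.7 down [ 0.008 -0.013 -1.   ] F [-0.2 -1.5 -0.8] w 0.0182 q6 -0.18
side finger z [35. 40. 43.] body-79 None
wrist finger z [33. 49. 54.] body-79 None
```

```bash
python3 -m handwheel '[{"dx":-0.02,"dy":0.12,"dz":-0.09,"ax":0,"ay":0.1,"az":0.06,"hand":0.2},{"dx":0.01,"dy":0.15,"dz":-0.01,"ax":0,"ay":0,"az":0,"hand":0.2},{"dx":0.01,"dy":0.15,"dz":0,"ax":0,"ay":0,"az":0,"hand":0.2},{"dx":0.01,"dy":0.15,"dz":0,"ax":0,"ay":0,"az":0,"hand":0.2},{"dx":0.01,"dy":0.15,"dz":0,"ax":0,"ay":0,"az":0,"hand":0.2}]'|grep force
python3 - <<'E'
from h import *
tool();tip()
d=cap('scene')
for r in rect(d['P'],masks(d)['top']): print(*r,toj(r[2]))
E
```

```text
force: [-0.1, -1.4, 0.2]
t 8.98 tcp [ 6.477e+02 -6.360e+01  1.000e-01] jig [  78.1 -124.7] jawyaw -6.3 down [ 0.003 -0.014 -1.   ] F [-0.1 -1.4  0.2] w 0.0181 q6 -0.06
side finger z [22. 29. 35.] body-79 None
wrist finger z [26. 49. 53.] body-79 None
385 [327. 164.] [562.1 175.1] [81.6 70.3] 71.2 55.8 [-33.6 103. ]
910 [304. 215.] [658.3  40.1] [99.8 70.5] 83.9 55.8 [ 77.1 -20.4]
```

```bash
python3 -m handwheel '[{"dx":0.02,"dy":0.15,"dz":0,"ax":-0.15,"ay":0,"az":0,"hand":0.2},{"dx":0.02,"dy":0.15,"dz":0,"ax":0,"ay":0,"az":0,"hand":0.2},{"dx":0.015,"dy":0.15,"dz":0,"ax":0,"ay":0,"az":0,"hand":0.2},{"dx":0.015,"dy":0.15,"dz":0,"ax":0,"ay":0,"az":0,"hand":0.2},{"dx":0.015,"dy":0.15,"dz":0,"ax":0,"ay":0,"az":0,"hand":0.2}]'|grep force
python3 -c "from h import *;tool();tip()"
```

```text
force: [0.1, -1.5, -0.7]
t 9.55 tcp [656.9  11.7   0.9] jig [ 78.8 -48.8] jawyaw -6.4 down [ 0.004 -0.028 -1.   ] F [ 0.1 -1.5 -0.7] w 0.018 q6 0.07
side finger z [24. 32. 40.] body-79 None
wrist finger z [28. 49. 54.] body-79 None
```

```bash
python3 -m handwheel '[{"dx":0.02,"dy":0.15,"dz":-0.01,"ax":0.3,"ay":0,"az":0,"hand":0.2},{"dx":0.015,"dy":0.15,"dz":0,"ax":0,"ay":0,"az":0,"hand":0.2},{"dx":0.015,"dy":0.15,"dz":0,"ax":0,"ay":0,"az":0,"hand":0.2},{"dx":0.015,"dy":0.15,"dz":0,"ax":0,"ay":0,"az":0,"hand":0.2},{"dx":0.015,"dy":0.12,"dz":0,"ax":0,"ay":0,"az":0,"hand":0.2}]'|grep force
python3 - <<'E'
from h import *
tool();tip()
for n in 'scene','side':
    d=cap(n)
    for r in rect(d['P'],masks(d)['top']): print(*r,toj(r[2]))
E
```

```text
force: [0.5, -1.7, -0.1]
t 10.07 tcp [6.654e+02 8.760e+01 1.000e-01] jig [78.8 27.6] jawyaw -6.4 down [ 0.004 -0.003 -1.   ] F [ 0.5 -1.7 -0.1] w 0.0184 q6 0.16
side finger z [29. 32. 36.] body-79 None
wrist finger z [28. 50. 55.] body-79 None
162 [296. 161.] [519.5 123.5] [57.  33.5] 83.3 55.4 [-70.2  47. ]
679 [357. 190.] [676.8 196.6] [84.6 71.6] 85.1 56.0 [ 78.  137.1]
1247 [150. 204.] [670.2 171.6] [133.5  73.7] 83.0 58.3 [ 74.2 111.6]
1398 [196. 218.] [550.  151.2] [130.6  72.8] 69.9 58.2 [-43.   77.9]
```

```bash
python3 -m handwheel '[{"dx":0.02,"dy":0.12,"dz":0,"ax":0,"ay":0,"az":0,"hand":0.2},{"dx":0.015,"dy":0.1,"dz":0,"ax":0,"ay":0,"az":0,"hand":0.2},{"dx":0.01,"dy":0.06,"dz":0,"ax":0,"ay":0,"az":0,"hand":0.2}]'|grep -E 'tcp|force'
python3 -m handwheel '[{"dx":0.01,"dy":0.04,"dz":0,"ax":0,"ay":0,"az":0,"hand":0.2}]'|grep -E 'tcp|force'
python3 -m handwheel '[{"dx":0,"dy":0.03,"dz":0,"ax":0,"ay":0,"az":0,"hand":0.2}]'|grep -E 'tcp|force'
python3 -m handwheel '[{"dx":0,"dy":0.03,"dz":0,"ax":0,"ay":0,"az":0,"hand":0.2}]'|grep -E 'tcp|force'
python3 -c "from h import *;tool()"
```

```text
tcp_pos: [0.6698, 0.1132, 0.0]
force: [0.0, -1.1, -0.2]
tcp_pos: [0.6709, 0.1178, 0.0]
force: [-1.2, -1.1, 0.2]
tcp_pos: [0.6712, 0.1213, 0.0001]
force: [-0.8, -1.5, 1.4]
tcp_pos: [0.6712, 0.1245, 0.0]
force: [-0.2, -0.4, 0.5]
t 10.77 tcp [671.2 124.5   0. ] jig [80.5 64.9] jawyaw -6.5 down [ 0.004 -0.004 -1.   ] F [-0.2 -0.4  0.5] w 0.0182 q6 0.22
```

```bash
python3 -m handwheel '[{"dx":0,"dy":0.02,"dz":0,"ax":0,"ay":0,"az":0,"hand":0.2}]'|grep -E 'tcp|force'
python3 -m handwheel '[{"dx":0,"dy":0.02,"dz":0,"ax":0,"ay":0,"az":0,"hand":0.2}]'|grep -E 'tcp|force'
python3 -m handwheel '[{"dx":0,"dy":0.02,"dz":0,"ax":0,"ay":0,"az":0,"hand":0.2}]'|grep -E 'tcp|force'
python3 - <<'E'
from h import *
tool()
for n in 'scene','side':
    d=cap(n)
    for r in rect(d['P'],masks(d)['top']): print(*r,toj(r[2]))
E
```

```text
tcp_pos: [0.6713, 0.1268, 0.0]
force: [0.7, -1.8, 0.8]
tcp_pos: [0.6713, 0.1274, 0.0001]
force: [-0.9, -29.1, 4.2]
tcp_pos: [0.6713, 0.1272, 0.0002]
force: [1.1, -23.1, 2.8]
t 11.02 tcp [6.713e+02 1.272e+02 2.000e-01] jig [80.2 67.5] jawyaw -6.5 down [ 0.004 -0.01  -1.   ] F [  1.1 -23.1   2.8] w 0.0182 q6 0.23
473 [301. 165.] [547.9 138.9] [102.4  70.4] 70.2 55.6 [-43.7  65.4]
581 [371. 184.] [681.9 236.4] [77.2 70.5] 82.0 56.0 [ 78.6 177.3]
1342 [137. 212.] [675.4 208.2] [133.4  72.5] 83.5 58.3 [ 75.3 148.5]
1397 [196. 218.] [549.9 151.4] [130.9  71.4] 69.9 58.2 [-43.1  78.1]
```

The stop is reached (29 N, then 23 N held). I back off, lift clear and inspect.

```bash
python3 -m handwheel '[{"dx":-0.02,"dy":-0.2,"dz":0,"ax":0,"ay":0,"az":0,"hand":0.2},{"dx":-0.02,"dy":-0.2,"dz":0.1,"ax":0,"ay":0,"az":0,"hand":0.2},{"dx":0,"dy":-0.1,"dz":0.35,"ax":0,"ay":0,"az":0,"hand":0.2},{"dx":0,"dy":-0.2,"dz":0.35,"ax":0,"ay":0,"az":0,"hand":0.2},{"dx":0,"dy":-0.38,"dz":0.1,"ax":0,"ay":0,"az":0,"hand":0.2}]'|grep force
python3 -m handwheel '[{"dx":0,"dy":-0.38,"dz":0,"ax":0,"ay":0,"az":0,"hand":0.2},{"dx":0,"dy":-0.38,"dz":0,"ax":0,"ay":0,"az":0,"hand":0.2},{"dx":0,"dy":-0.2,"dz":0,"ax":0,"ay":0,"az":0,"hand":0.2},{"dx":0,"dy":0,"dz":0,"ax":0,"ay":0,"az":0,"hand":0.2}]'|grep force
python3 - <<'E'
from h import *
tool()
for n in 'scene','side':
    d=cap(n)
    if n=='scene': save(d,'f_scene.png',(290,130,410,220),6)
    else: save(d,'f_side.png',(70,150,250,285),4)
    for k,m in masks(d).items():
        for r in rect(d['P'],m): print(k,*r,toj(r[2]))
E
```

```text
force: [1.7, 0.2, 0.4]
force: [0.0, -0.9, -0.0]
t 11.87 tcp [665.4 -85.3  94.9] jig [  98.1 -144.3] jawyaw -6.4 down [ 0.005 -0.011 -1.   ] F [ 0.  -0.9 -0. ] w 0.018 q6 -0.1
red 1263 [326. 228.] [712.2  72.5] [437.   23.2] 83.5 35.6 [127.   17.8]
red 169 [239. 271.] [ 684.6 -168.7] [45.9 22.6] 83.0 35.3 [ 126.5 -225. ]
top 823 [317. 165.] [555.4 158.6] [117.4  71.8] 70.1 55.7 [-38.4  85.9]
top 1147 [361. 187.] [678.6 210.5] [131.6  71. ] 83.1 55.8 [ 78.2 151.2]
red 244 [205. 152.] [693.8 -68.7] [141.6  24. ] 83.3 38.4 [ 124.5 -124.6]
red 266 [168. 178.] [708.9  68.4] [122.   24.9] 83.3 38.4 [124.2  13.3]
red 84 [100. 225.] [733.8 275.7] [29.  21.3] 87.5 38.4 [125.8 222.1]
blue 409 [118. 242.] [664.2 287.9] [ 22.3 115.1] 82.8 37.9 [ 55.3 226.5]
top 1348 [137. 212.] [675.8 209.5] [131.   71.8] 83.4 58.2 [ 75.6 149.9]
top 1396 [196. 218.] [549.5 151.9] [129.5  72.4] 70.6 58.2 [-43.5  78.5]
```

View pics/f_scene.png

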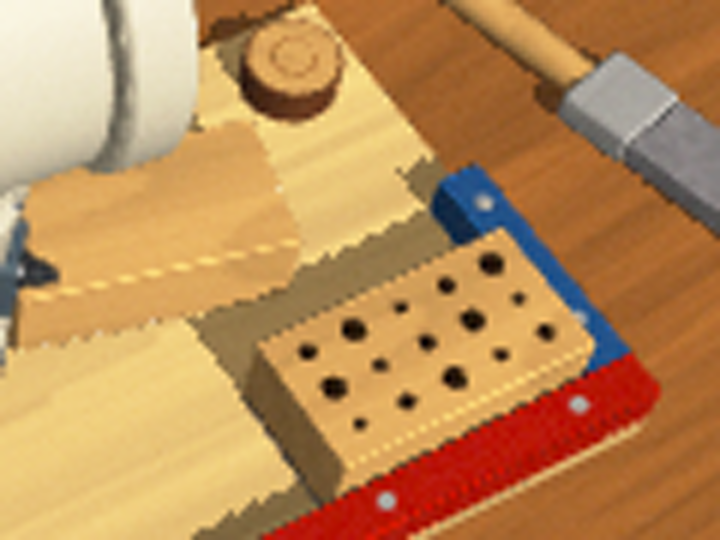

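View pics/f_side.png

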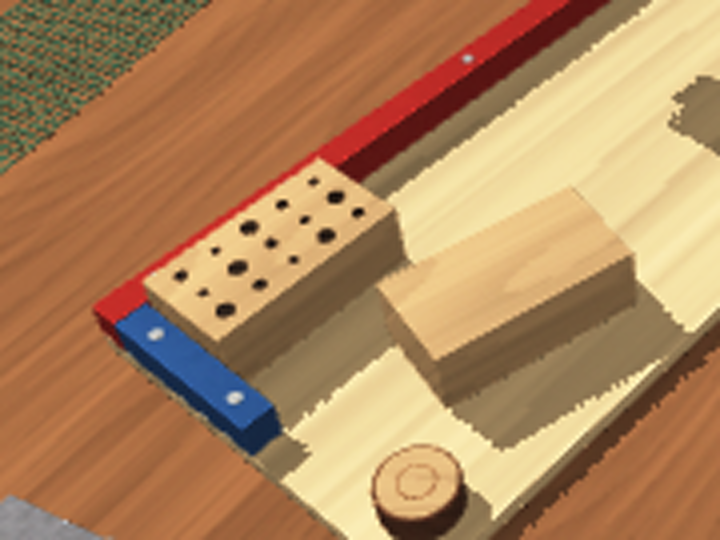

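Both crops show the block in the corner, square to the fence and stop. The numbers put its centre about 2 mm short of the fence: x is 78.2 with this camera's fence reading 127, against 80.3 just after the first push. Before handing in, I'll give it one gentle nudge toward the fence from the free side, with closed fingers just past the plain block's corner at jig (7,134).

```bash
python3 -m handwheel '[{"dx":-0.05,"dy":0.38,"dz":0,"ax":0,"ay":0,"az":0,"hand":0},{"dx":-0.05,"dy":0.38,"dz":0,"ax":0,"ay":0,"az":0,"hand":0},{"dx":-0.05,"dy":0.38,"dz":0,"ax":0,"ay":0,"az":0,"hand":0},{"dx":-0.05,"dy":0.38,"dz":0,"ax":0,"ay":0,"az":0,"hand":0},{"dx":-0.05,"dy":0.38,"dz":0,"ax":0,"ay":0,"az":0,"hand":0}]'|grep force
python3 -m handwheel '[{"dx":-0.05,"dy":0.38,"dz":0,"ax":0,"ay":0,"az":0,"hand":0},{"dx":-0.06,"dy":0.3,"dz":0,"ax":0,"ay":0,"az":0,"hand":0},{"dx":-0.06,"dy":0.2,"dz":0,"ax":0,"ay":0,"az":0,"hand":0},{"dx":0,"dy":0,"dz":0,"ax":0,"ay":0,"az":0,"hand":0}]'|grep force
python3 -c "from h import *;tool()"
```

```text
force: [2.1, 0.5, 0.5]
force: [-1.0, -0.5, -0.5]
t 12.72 tcp [615.  219.4  93. ] jig [ 14.1 152.9] jawyaw -6.0 down [ 0.002 -0.008 -1.   ] F [-1.  -0.5 -0.5] w 0.0003 q6 0.36
```

```bash
python3 -m handwheel '[{"dx":0.1,"dy":0.09,"dz":0,"ax":0,"ay":0,"az":-0.08,"hand":0},{"dx":0,"dy":0,"dz":-0.2,"ax":0,"ay":0,"az":0,"hand":0},{"dx":0,"dy":0,"dz":-0.05,"ax":0,"ay":0,"az":0,"hand":0},{"dx":0,"dy":0,"dz":0,"ax":0,"ay":0,"az":0,"hand":0}]'|grep force
python3 - <<'E'
from h import *
tool();tip();save(cap('wrist'),'w3.png',s=1.2)
E
```

```text
force: [-0.3, 0.1, 1.1]
t 13.05 tcp [621.9 236.1  67.4] jig [ 19.  170.3] jawyaw -5.9 down [ 0.001 -0.007 -1.   ] F [-0.3  0.1  1.1] w 0.0006 q6 0.38
side finger z [25. 39. 89.] body-79 None
wrist finger z [ 17.  95. 101.] body-79 None
```

View pics/w3.png

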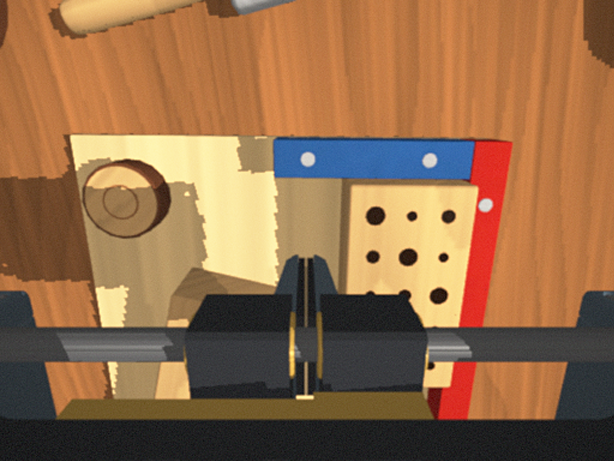

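The wrist view shows the closed fingers at (305,275), in the gap between the drilled block (410,260) and the plain block's corner (200,275). It's clear to descend.

```bash
python3 -m handwheel '[{"dx":0.02,"dy":-0.05,"dz":0,"ax":0,"ay":0,"az":-0.1,"hand":0},{"dx":0,"dy":0,"dz":-0.12,"ax":0,"ay":0,"az":0,"hand":0},{"dx":0,"dy":0,"dz":0,"ax":0,"ay":0,"az":0,"hand":0}]'|grep -E 'tcp|force'
python3 -c "from h import *;tool()"
```

```text
tcp_pos: [0.6257, 0.2291, 0.0577]
force: [0.0, -0.2, -1.0]
t 13.45 tcp [625.7 229.1  57.7] jig [ 23.6 163.8] jawyaw -6.6 down [ 0.004 -0.006 -1.   ] F [ 0.  -0.2 -1. ] w 0.0001 q6 0.38
```

```bash
python3 -m handwheel '[{"dx":0,"dy":0,"dz":-0.12,"ax":0,"ay":0,"az":0,"hand":0},{"dx":-0.01,"dy":0,"dz":-0.12,"ax":0,"ay":0,"az":0,"hand":0},{"dx":-0.01,"dy":0,"dz":-0.12,"ax":0,"ay":0,"az":0,"hand":0},{"dx":0,"dy":0,"dz":0,"ax":0,"ay":0,"az":0,"hand":0}]'|grep -E 'tcp|force'
python3 -c "from h import *;tool()"
```

```text
tcp_pos: [0.6237, 0.2281, 0.0182]
force: [-1.6, -0.6, -0.5]
t 13.78 tcp [623.7 228.1  18.2] jig [ 21.7 162.5] jawyaw -6.7 down [ 0.005 -0.006 -1.   ] F [-1.6 -0.6 -0.5] w 0.0003 q6 0.39
```

```bash
python3 -m handwheel '[{"dx":0.02,"dy":0,"dz":-0.12,"ax":0,"ay":0,"az":0,"hand":0},{"dx":0.03,"dy":0,"dz":-0.02,"ax":0,"ay":0,"az":0.04,"hand":0}]'|grep -E 'tcp|force'
python3 -m handwheel '[{"dx":0.03,"dy":0,"dz":0,"ax":0,"ay":0,"az":0,"hand":0}]'|grep -E 'tcp|force'
python3 -m handwheel '[{"dx":0.02,"dy":0,"dz":0,"ax":0,"ay":0,"az":0,"hand":0}]'|grep -E 'tcp|force'
python3 -m handwheel '[{"dx":0.02,"dy":0,"dz":0,"ax":0,"ay":0,"az":0,"hand":0}]'|grep -E 'tcp|force'
python3 -c "from h import *;tool()"
```

```text
tcp_pos: [0.628, 0.2279, 0.0023]
force: [-0.2, -0.5, 0.0]
tcp_pos: [0.6311, 0.2278, 0.0015]
force: [-0.0, -0.2, -0.1]
tcp_pos: [0.6333, 0.2277, 0.0012]
force: [-4.0, -2.1, 1.5]
tcp_pos: [0.6352, 0.2276, 0.0012]
force: [-5.6, -1.9, 1.5]
t 14.2 tcp [635.2 227.6   1.2] jig [ 33.2 163.3] jawyaw -6.5 down [ 0.001 -0.007 -1.   ] F [-5.6 -1.9  1.5] w 0.0006 q6 0.38
```

```bash
python3 -m handwheel '[{"dx":0.015,"dy":0,"dz":0,"ax":0,"ay":0,"az":0,"hand":0}]'|grep -E 'tcp|force'
python3 -m handwheel '[{"dx":0.015,"dy":0,"dz":0,"ax":0,"ay":0,"az":0,"hand":0}]'|grep -E 'tcp|force'
python3 -c "from h import *;tool()"
```

```text
tcp_pos: [0.6352, 0.2275, 0.0012]
force: [-18.7, 1.1, 9.2]
tcp_pos: [0.635, 0.2275, 0.0013]
force: [-12.5, 1.3, 4.7]
t 14.37 tcp [635.  227.5   1.3] jig [ 33.  163.1] jawyaw -6.5 down [-0.006 -0.008 -1.   ] F [-12.5   1.3   4.7] w 0.0002 q6 0.38
```

Hard contact with the fence (19 N) came after about 2 mm of travel, so the gap was real. I back off, rise and check.

```bash
python3 -m handwheel '[{"dx":-0.07,"dy":0.02,"dz":0,"ax":0,"ay":0,"az":0,"hand":0},{"dx":-0.02,"dy":0,"dz":0.1,"ax":0,"ay":0,"az":0,"hand":0},{"dx":0,"dy":0,"dz":0.25,"ax":0,"ay":0,"az":0,"hand":0},{"dx":0,"dy":0,"dz":0.38,"ax":0,"ay":0,"az":0,"hand":0},{"dx":0,"dy":0,"dz":0.3,"ax":0,"ay":0,"az":0,"hand":0}]'|grep force
python3 -m handwheel '[{"dx":0,"dy":-0.38,"dz":0.1,"ax":0,"ay":0,"az":0,"hand":0},{"dx":-0.1,"dy":-0.38,"dz":0,"ax":0,"ay":0,"az":0,"hand":0},{"dx":-0.1,"dy":-0.38,"dz":0,"ax":0,"ay":0,"az":0,"hand":0},{"dx":-0.1,"dy":-0.38,"dz":0,"ax":0,"ay":0,"az":0,"hand":0},{"dx":-0.1,"dy":-0.38,"dz":0,"ax":0,"ay":0,"az":0,"hand":0}]'|grep force
python3 -m handwheel '[{"dx":-0.1,"dy":-0.38,"dz":0,"ax":0,"ay":0,"az":0,"hand":0},{"dx":-0.1,"dy":-0.38,"dz":0,"ax":0,"ay":0,"az":0,"hand":0},{"dx":-0.1,"dy":-0.38,"dz":0,"ax":0,"ay":0,"az":0,"hand":0},{"dx":-0.1,"dy":-0.38,"dz":0,"ax":0,"ay":0,"az":0,"hand":0},{"dx":0,"dy":0,"dz":0,"ax":0,"ay":0,"az":0,"hand":0}]'|grep force
python3 - <<'E'
from h import *
tool()
for n in 'scene','side':
    d=cap(n)
    if n=='scene': save(d,'g_scene.png',(185,100,430,290),3)
    for k,m in masks(d).items():
        for r in rect(d['P'],m): print(k,*r,toj(r[2]))
E
```

```text
force: [0.5, 0.4, 1.3]
force: [1.3, 0.2, -0.6]
force: [1.2, -0.2, 0.4]
t 15.62 tcp [ 547.5 -123.5  137.8] jig [ -14.9 -195.4] jawyaw -6.0 down [ 0.025 -0.01  -1.   ] F [ 1.2 -0.2  0.4] w 0.0006 q6 -0.22
red 1586 [312. 235.] [709.3  49.6] [485.5  24.4] 83.5 35.5 [126.7  -5.3]
blue 73 [369. 163.] [629.1 290.7] [21.5 36.1] 86.5 35.6 [ 20.1 225.3]
top 1030 [313. 165.] [553.1 152.1] [129.9  71.7] 68.9 55.6 [-40.   79.1]
top 1149 [361. 188.] [681.4 210.1] [131.8  70.8] 83.3 55.9 [ 81.1 151.1]
red 62 [231. 134.] [ 681.  -170.5] [45.2 21.7] 84.6 38.6 [ 123.1 -227.2]
red 247 [205. 152.] [692.6 -67.5] [139.7  24. ] 84.6 38.6 [ 123.1 -123.5]
red 258 [168. 178.] [708.5  68.7] [118.9  24.5] 83.9 38.4 [123.8  13.6]
red 78 [ 99. 225.] [732.9 276.2] [28.2 20.5] 84.4 38.3 [124.9 222.5]
blue 415 [119. 243.] [664.3 287.9] [ 21.8 115.7] 83.4 38.0 [ 55.4 226.5]
top 1341 [136. 212.] [678.8 209.6] [129.7  73.1] 84.1 58.3 [ 78.5 150.3]
top 1397 [196. 218.] [550.9 151.1] [129.7  74. ] 69.5 58.1 [-42.   77.9]
```

View pics/g_scene.png

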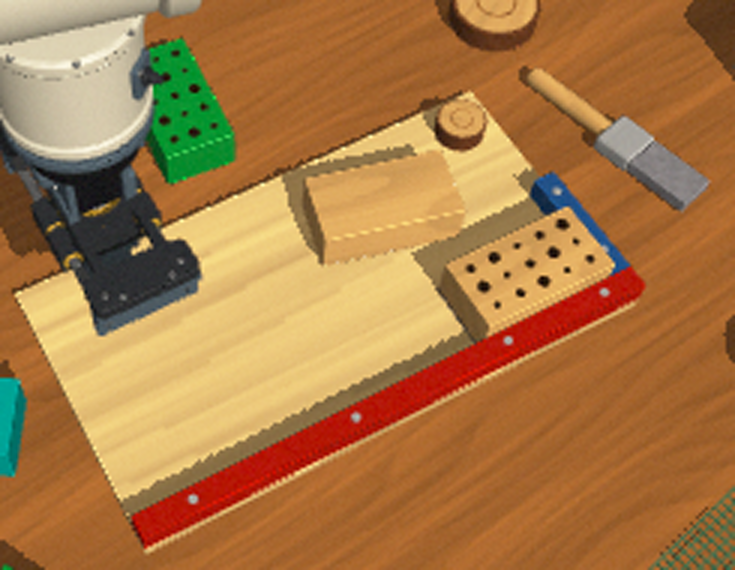

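The block is seated against the fence: centre at jig (80.4, ~150.5), yaw within 0.6°. The plain block and the log slices are where they were, and the arm is clear. I'm handing in.

```bash
python3 -c "from workcell import bot;print(bot.sign_off())"
```

```text
the job is handed in; nothing more can be done
None
```

The drilled block is in the corner, with one long side against the red fence and one end against the blue stop, and I handed the job in at about 16 s. I pushed it to the fence, then along the fence to the stop. A last light nudge closed a gap of about 2 mm that had opened at the fence.

**Last checks:**
- **Position:** both cameras put the block centre at about jig (80.4, 150.5), where home is (80, 150). Its yaw agrees with the jig to within about 0.6°.
- **Contact:** the fence took 19–22 N and the stop 29 N when the block reached them. I did not recheck the stop by force after the final nudge, only by the cameras.
- **Everything else:** the plain block measured within 1–2 mm of where it started. The small slice, big slice and brush look unmoved in the pictures; I did not check the tray at the end.

**What went wrong or disagreed:**
- **Height reading:** the reported tool height read about 32 mm lower than the cameras showed. On the first push the fingertips therefore rode up and slid lightly over the top of the block. The forces were about 1 N and the block stayed flat. I used camera heights after that.
- **Camera offset:** the two cameras differ by about 3 mm, so I judged the fit against the fence as each camera saw it.

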